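# Mark the wooden hand mirrors in the counter press

### The arm

A 6-joint arm with a two-finger parallel gripper is mounted at the origin on the work surface. World frame = base frame: x ahead of the robot, y to its left, z up, the work surface at z = 0. Lengths are in m, angles in rad, forces in N, time in s.
With the tool pointing down it reaches from about 0.35 to 0.975 m from the base axis. Payload 4.9 kg.
Tool frame: the origin (TCP) lies on the centre line of the jaws, within the pads' length; the fingertips stand 8 mm ahead of it and the grasp point (between the pads) lies 11 mm behind it; z points along the fingers, y is the direction in which the jaws open and shut (so a half turn about z gives the same grasp; the last joint's range is limited). The gripper opens to 85 mm and grips with 20 to 120 N. Pads are 22 mm wide; open, the fingers measure 114 mm over their backs; the gripper's body (76 mm by 85 mm) begins 54 mm behind the grasp point. The pads swing forward as they close: fully open they stand 13 mm farther back than shut.
Start: joints at [-1.403, 0.053, 1.613, -0, 1.476, -0.119], TCP at [0.177, -0.599, 0.239] pointing down, gripper open.
Joint ranges: [-3.01, 3.01], [-1.01, 2.22], [0.06, 2.58], [-1.02, 4.17], [0.09, 2.62], [-3.14, 3.14]. Speed limits (rad/s): [2.57, 2.57, 3.14, 3.14, 3.14, 3.14].

### API

Orientations are given as a rotation vector (axis times angle).
In Python, from plant import ctrl gives the robot as it stands. Calls block until the motion is done:
- ctrl.movep(position, orientation): joint-space move of the TCP to a pose.
- ctrl.move_l(position, v=0.15, frame=None, guard=None): straight line of the TCP; frame=None keeps the orientation; v is the mean speed in m/s. With guard (N) it stops when the force on the tool has changed by that much, and returns True; else False.
- ctrl.movej(angles): joint-space move.
- ctrl.release() and ctrl.grab(force=None): open the fingers fully, or close them until they stop; force is the grip in N (None keeps the last).
- ctrl.hold(seconds).
- ctrl.ik(position, orientation): joint angles nearest the present ones, or None.
- ctrl.observe(): the state.
- ctrl.capture(name): name is "scene" or "top"; returns (picture, depth): 384x512x3 uint8, red, green, blue; 384x512 float32, m along the optical axis (not along the pixel's ray), 0 where there is no reading.
- ctrl.calibration(name): a dict with "fx", "fy", "cx", "cy" (pixels), "rvec" (rotation vector, rad) and "tvec" (3), from world to camera coordinates, as OpenCV has them. Camera axes: x right, y down, z forward; pixel columns grow to the right and rows downward; lengths in m; the calibration is good to about 2 mm. A picture is of the moment at which its call begins. calibration takes no time and is no camera call.
A pose or a line that the arm cannot do raises ctrl.PlanningError and nothing moves.
- ctrl.hand_in(): hands the job in, once; it reports no verdict.
The state is a dict: "t": time; "joints": joint angles; "qd": joint speeds; "effort": joint torques, N m; "eef_pos": TCP position; "eef_rot": TCP orientation; "contact_force": force on the tool from outside, world axes, zero at the start; "torque": the same for the moment, N m; "opening": finger opening in m.
Only numpy, scipy, OpenCV 4.12 (cv2) and the standard library are available. Lean on these libraries where they do the work, as an engineer would, in place of code of your own. Each camera call takes 0.05 s, during which the arm holds its last target. There are 200 camera calls.

### The job

Lay every wooden hand mirror from the cork mat flat in a pocket of its own on the press carriage, paddle end towards the press, then slide the carriage fully in under the head and push the plunger right down to its stop, holding it there for about a second. Let the plunger come up, draw the carriage fully out again, and lay all the mirrors flat, side by side and not on one another, inside the cardboard tray. Never push the plunger down unless the carriage is fully in, and leave the round boxes and the pencil stand where they are.

Things in the scene. Friction and masses are not known exactly. Their poses are not given: they have to be found in the camera images.
- mirrorA: light-wood hand mirror lying glass down, 163 mm long, about 90 g, flat underside. Origin: on the underside under the handle's neck; x points to the paddle, z up. Oval paddle from x = +17 to +93 mm, 56 mm wide, 16 mm thick; straight handle from x = -70 to +17 mm, 20 mm wide, 20 mm thick: take it there, at the origin (mass centre about 30 mm paddle-wards). One of three alike; may be absent
- mirrorB: light-wood hand mirror lying glass down, 163 mm long, about 90 g, flat underside. Origin: on the underside under the handle's neck; x points to the paddle, z up. Oval paddle from x = +17 to +93 mm, 56 mm wide, 16 mm thick; straight handle from x = -70 to +17 mm, 20 mm wide, 20 mm thick: take it there, at the origin (mass centre about 30 mm paddle-wards). One of three alike; may be absent
- mirrorC: light-wood hand mirror lying glass down, 163 mm long, about 90 g, flat underside. Origin: on the underside under the handle's neck; x points to the paddle, z up. Oval paddle from x = +17 to +93 mm, 56 mm wide, 16 mm thick; straight handle from x = -70 to +17 mm, 20 mm wide, 20 mm thick: take it there, at the origin (mass centre about 30 mm paddle-wards). One of three alike; may be absent
- mirrorA_paddle (a point): centre of the paddle of mirrorA, on its underside, 55 mm from that mirror's origin; axes as the mirror's
- mirrorB_paddle (a point): centre of the paddle of mirrorB, on its underside, 55 mm from that mirror's origin; axes as the mirror's
- mirrorC_paddle (a point): centre of the paddle of mirrorC, on its underside, 55 mm from that mirror's origin; axes as the mirror's
- mat: thin cork mat, fixed, 280 (x) by 220 (y) by 4 mm, where the mirrors lie at the start, handles pointing to either side, 88 mm apart; either on the left or on the right of the press. Origin at the centre of its underside
- tray_in (a point): centre of the inner floor of the fixed open cardboard tray, 6 mm above the table; inside 278 mm (x) by 218 mm (y), walls 6 mm thick, rim 26 mm above this floor. Three mirrors fit side by side lying along y, about 88 mm apart in x. On the other side of the press from the mat
- press: grey bench marking press, fixed. Origin on the table under the plunger's axis; x is the way the carriage slides in. Base plate 16 mm high from x = -235 to +65 mm, 300 mm wide; two columns (22 mm thick) at x = 0, y = +130 and -130 mm carry a cross beam (48 mm in x, 290 mm in y) from 100 to 130 mm above the table
- carriage (a joint): travel of the aluminium carriage along the press's x, m: 0 fully drawn out towards the robot (where it is loaded), 0.12 fully in under the head. 2 N of friction; stays where left. Pockets 70 mm apart, 64 mm wide between ribs 10 mm high, which run from 42 mm before to 50 mm past the pocket centre; end rib 46 mm past it; floor plate ends 78 mm before it
- pocket1 (a point): centre of the left (+y) of the carriage's three equal pockets, on its floor, 34 mm above the table; moves with the carriage. x points the way the carriage slides in, z up. A mirror lies here with its paddle's centre on this point, paddle towards +x, handle out over the open near side
- pocket2 (a point): centre of the middle of the carriage's three equal pockets, on its floor, 34 mm above the table; moves with the carriage. x points the way the carriage slides in, z up. A mirror lies here with its paddle's centre on this point, paddle towards +x, handle out over the open near side. 120 mm short of the plunger axis at joint 0
- pocket3 (a point): centre of the right (-y) of the carriage's three equal pockets, on its floor, 34 mm above the table; moves with the carriage. x points the way the carriage slides in, z up. A mirror lies here with its paddle's centre on this point, paddle towards +x, handle out over the open near side
- carriage_knob (a point): top of the carriage's black upright knob (22 mm in diameter, 24 mm high, on a 10 mm stem), 84 mm above the table, at the carriage's near right corner, 98 mm nearer and 136 mm to the right of the middle pocket's centre; moves with the carriage
- plunger (a joint): how far the plunger is down, m: 0 up (rests there by its spring), 0.020 at its stop. A push of about 5 N starts it, about 11 N holds it at the stop
- plunger_top (a point): centre of the top of the plunger's black mushroom head, 54 mm in diameter, 188 mm above the table when up. It carries a 60 (x) by 206 (y) mm steel plate beneath the beam, underside 82 mm above the table when up and 62 mm when down, with rubber stamps below that just reach the paddles
- box1: round wooden souvenir box, 76 mm in diameter, 65 mm high, origin under its centre; leave it alone
- box2: another round wooden souvenir box, alike; leave it alone
- pencils: round wooden stand, 90 mm in diameter and 50 mm high, full of pencils up to 180 mm; leave it alone
Mind the look-alikes: they are no part of the job. Leave any orange or pink look-alike of the mirrorB alone.

How it is judged:
By the outcome, as a careful person would: the job done as asked, in the order asked, and still so for the second after the job is handed in, with the robot touching nothing.
Of mirrorA, mirrorB, mirrorC only 2 to 3 are there at a start; the rules pass over those that are not, and their reading is None.
At some moment in a run one of mirrorA, mirrorB, mirrorC may be knocked a few centimetres aside while the robot is not near it.
Once in a run the grip may slacken for a moment while it holds something.
It also fails if it takes over 210 s, if anything falls off the work surface, if the arm or the gripper's body presses on something with over 40 N, if the wrist force passes 120 N, or if a joint passes its speed limit or range.

## Working session

There is one attempt and no reset: what is moved stays moved. The work goes in short steps, each a Python script; the robot and the scene stay as the last script left them, time stands still between calls to the robot, and variables do not carry over. Pictures are saved under pics/ and viewed, about 12 in all and at most 16, crops included, and the job is handed in when it is done.

```bash
ls; mkdir -p pics; cat > h.py <<'E'
import numpy as np, cv2
from plant import ctrl
def cap(n,save=None):
    im,d=ctrl.capture(n)
    if save: cv2.imwrite('pics/'+save,im[:,:,::-1])
    return im,d
def cam(n):
    c=ctrl.calibration(n); R=cv2.Rodrigues(np.array(c['rvec'],float))[0]; return c,R,np.array(c['tvec'],float).ravel()
def ray(n,u,v,z):
    c,R,t=cam(n); o=-R.T@t; d=R.T@np.array([(u-c['cx'])/c['fx'],(v-c['cy'])/c['fy'],1.]); return o+d*(z-o[2])/d[2]
def cloud(n,D):
    c,R,t=cam(n); v,u=np.mgrid[:D.shape[0],:D.shape[1]]
    P=np.stack([(u-c['cx'])/c['fx']*D,(v-c['cy'])/c['fy']*D,D],-1)
    return (P-t)@R
def proj(n,p):
    c,R,t=cam(n); q=R@np.array(p)+t; return c['fx']*q[0]/q[2]+c['cx'],c['fy']*q[1]/q[2]+c['cy']
E
python3 - <<'E'
from h import *
for n in('scene','top'):
    im,d=cap(n,n+'0.png'); c,R,t=cam(n); print(n,-R.T@t,c['fx'],(d==0).mean())
    np.savez('pics/'+n+'0.npz',im=im,d=d)
print(ctrl.observe())
E
```

```text
pics
scene [1.33799209 0.11620454 1.13654027] 349.7619652382827 0.00396728515625
top [ 0.43048178 -0.10209253  1.41680819] 398.47162856407056 0.004155476888020833
{'t': 0.1, 'joints': array([-1.40302149e+00,  5.33157360e-02,  1.61414904e+00,  1.38284301e-05,
        1.47600021e+00, -1.19003599e-01]), 'qd': array([-0.00119401, -0.00181558, -0.00339012, -0.00176094,  0.00022472,
        0.00117256]), 'effort': array([ 1.20658031e-03, -3.94902921e+01, -3.71361673e+01,  8.04047772e-06,
        3.95169365e-03, -4.49826842e-06]), 'eef_pos': array([ 0.1767    , -0.5989333 ,  0.23817508]), 'eef_rot': array([-3.10749904e+00, -4.48658881e-01,  5.00667080e-05]), 'contact_force': array([-0.13041315, -0.53672938,  0.04564152]), 'torque': array([ 0.02882273, -0.02568688,  0.00871294]), 'opening': 0.08571052263141823}
```

View pics/top0.png

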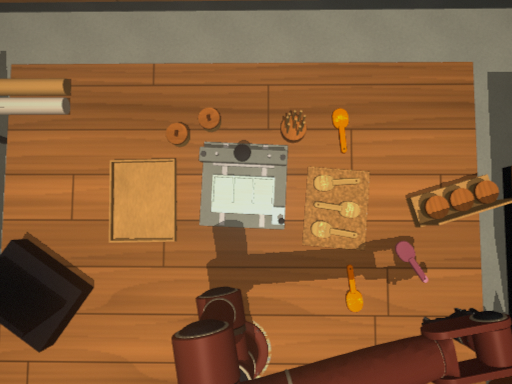

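View pics/scene0.png

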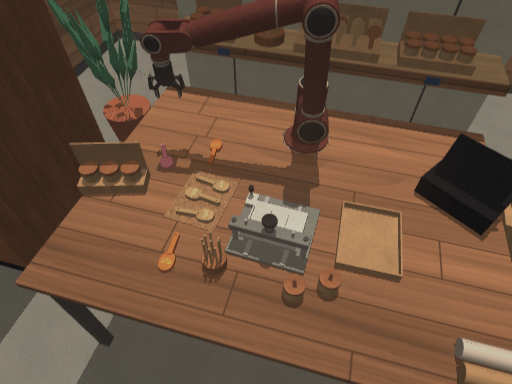

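Top view (up = +x, left = +y). There are three light-wood mirrors on the cork mat, at about (338,182), (338,209) and (334,231). The look-alikes are orange at (340,130) and (355,290) and pink at (411,260), and all of them are off the mat. The press is at (243,185), the tray at (142,200), the boxes at (177,132) and (209,117), and the pencils at (294,124). Next I'll measure and make an enlarged crop to confirm.

```bash
cat >> h.py <<'E'
def mirrors(im,x0,x1,y0,y1,z=0.02,dbg=None):
    """light-wood blobs within world box -> list of (origin xy, dir angle to paddle, length, area)"""
    hsv=cv2.cvtColor(im,cv2.COLOR_RGB2HSV)
    m=cv2.inRange(hsv,(12,60,165),(28,175,255))
    c=np.array([proj('top',(x,y,z)) for x in(x0,x1) for y in(y0,y1)]); a=np.floor(c.min(0)).astype(int); b=np.ceil(c.max(0)).astype(int)
    k=np.zeros_like(m); k[a[1]:b[1],a[0]:b[0]]=1; m=m*k
    out=[]
    n,l,s,_=cv2.connectedComponentsWithStats(m)
    for i in range(1,n):
        if s[i,4]<120: continue
        v,u=np.nonzero(l==i); P=np.array([ray('top',p,q,z)[:2] for p,q in zip(u,v)])
        mu=P.mean(0); w,V=np.linalg.eigh(np.cov((P-mu).T)); d=V[:,1]; s1=(P-mu)@d
        if (s1**3).mean()>0: d=-d; s1=-s1   # long tail = handle
        lo,hi=s1.min(),s1.max(); t=(P-mu)@np.array([-d[1],d[0]])
        o=mu+d*((lo+hi)/2-0.0115)
        out.append((o,np.arctan2(d[1],d[0]),hi-lo,np.ptp(t),s[i,4]))
    return out,m
E
python3 - <<'E'
from h import *
f=np.load('pics/top0.npz'); im,d=f['im'],f['d']; hsv=cv2.cvtColor(im,cv2.COLOR_RGB2HSV)
for p in[(325,182),(345,182),(350,209),(330,207),(335,230),(320,229),(315,215),(360,240),(340,195)]: print(p,hsv[p[1],p[0]])
P=cloud('top',d)
print('table z',P[300,150:200,2].mean(),'mat',np.median(P[170:178,335:345,2]),'mirror',P[182,325],P[230,320])
r,m=mirrors(im,.25,.65,-.6,-.25)
for q in r: print(q)
# heads: plunger (black high), knob, tray floor
H=P[:,:,2]
def stat(mask,name):
    v,u=np.nonzero(mask); print(name,mask.sum(),u.mean(),v.mean(),P[mask].mean(0),P[mask].min(0),P[mask].max(0))
R=np.zeros(H.shape,bool);R[135:235,195:295]=1
stat(R&(H>.165),'plunger')
stat(R&(H>.09)&(H<.15),'beam')
v,u=np.nonzero(R&(H>.09)&(H<.15)); Q=P[v,u]; print('beam rect',cv2.minAreaRect(Q[:,:2].astype(np.float32)))
K=R&(H>.065)&(H<.095); K[:200]=0; stat(K,'knob')
# base plate
B=R&(H>.008)&(H<.024); print('base',cv2.minAreaRect(P[B][:,:2].astype(np.float32)))
T=np.zeros(H.shape,bool);T[150:250,100:185]=1
TT=T&(H>.02)&(H<.045); print('tray',cv2.minAreaRect(P[TT][:,:2].astype(np.float32)))
crop=im[110:310,190:440][:,:,::-1]; cv2.imwrite('pics/crop.png',cv2.resize(crop,None,fx=3,fy=3,interpolation=cv2.INTER_CUBIC))
E
```

```text
(325, 182) [ 19 149 217]
(345, 182) [ 18 156 209]
(350, 209) [ 24 122 219]
(330, 207) [ 18 156 216]
(335, 230) [ 18 153 215]
(320, 229) [ 18 154 207]
(315, 215) [ 15 166 171]
(360, 240) [ 15 168 178]
(340, 195) [ 15 166 200]
table z 0.02190510565942498 mat 0.003477865812363764 mirror [ 0.58542707 -0.30542249  0.02158923] [ 0.41752077 -0.28655534  0.02281276]Traceback (most recent call last):
  File "<stdin>", line 6, in <module>
  File "h.py", line 27, in mirrors
    v,u=np.nonzero(l==i); P=np.array([ray('top',p,q,z)[:2] for p,q in zip(u,v)])
                                      ~~~^^^^^^^^^^^^^
  File "h.py", line 10, in ray
    c,R,t=cam(n); o=-R.T@t; d=R.T@np.array([(u-c['cx'])/c['fx'],(v-c['cy'])/c['fy'],1.]); return o+d*(z-o[2])/d[2]
          ~~~^^^
  File "h.py", line 8, in cam
    c=ctrl.calibration(n); R=cv2.Rodrigues(np.array(c['rvec'],float))[0]; return c,R,np.array(c['tvec'],float).ravel()
ValueError: time passes only in moves, steps and waits
```

```bash
python3 - <<'E'
s=open('h.py').read()
s=s.replace("def cam(n):\n    c=","import functools\n@functools.lru_cache\ndef cam(n):\n    c=")
s=s.replace("    m=cv2.inRange(hsv,(12,60,165),(28,175,255))","    m=cv2.inRange(hsv,(12,60,150),(30,161,255))")
open('h.py','w').write(s)
E
python3 - <<'E'
from h import *
f=np.load('pics/top0.npz'); im,d=f['im'],f['d']
crop=im[110:310,190:440][:,:,::-1]; cv2.imwrite('pics/crop.png',cv2.resize(crop,None,fx=3,fy=3,interpolation=cv2.INTER_CUBIC))
P=cloud('top',d)
H=P[:,:,2]
r,m=mirrors(im,.25,.65,-.6,-.25)
for q in r: print(q)
M=np.zeros(H.shape,bool); M[170:250,305:368]=1; M&=H>.012
n,l,s,c=cv2.connectedComponentsWithStats(M.astype(np.uint8))
for i in range(1,n):
    if s[i,4]>50: Q=P[l==i]; print('depth',cv2.minAreaRect(Q[:,:2].astype(np.float32)),np.median(Q[:,2]),s[i,4])
def stat(mask,name):
    v,u=np.nonzero(mask); print(name,mask.sum(),u.mean(),v.mean(),P[mask].mean(0),P[mask].min(0),P[mask].max(0))
R=np.zeros(H.shape,bool);R[135:235,195:295]=1
stat(R&(H>.165),'plunger')
stat(R&(H>.115)&(H<.15),'beam')
print('beam rect',cv2.minAreaRect(P[R&(H>.115)&(H<.15)][:,:2].astype(np.float32)))
K=R&(H>.065)&(H<.1); K[:200]=0; stat(K,'knob')
B=R&(H>.008)&(H<.024); print('base',cv2.minAreaRect(P[B][:,:2].astype(np.float32)))
C=R&(H>.028)&(H<.055); print('carr',cv2.minAreaRect(P[C][:,:2].astype(np.float32)))
T=np.zeros(H.shape,bool);T[150:250,100:185]=1
TT=T&(H>.02)&(H<.045); print('tray',cv2.minAreaRect(P[TT][:,:2].astype(np.float32)))
E
```

```text
(array([ 0.5871411 , -0.35392879]), np.float64(1.6404083248091101), np.float64(0.16552799778087268), np.float64(0.057066395431502354), np.int32(431))
(array([ 0.49811983, -0.33524008]), np.float64(-1.7146552836767832), np.float64(0.16163975253802967), np.float64(0.056424794047099894), np.int32(433))
(array([ 0.41125144, -0.34673627]), np.float64(1.4060134673428923), np.float64(0.1608659943433229), np.float64(0.05658338680596331), np.int32(437))
depth ((0.5458559989929199, -0.24694256484508514), (0.08374045044183731, 0.3607749938964844), 25.469919204711914) 0.020192875657706867 430
depth ((0.4806869626045227, -0.26059240102767944), (0.0661788284778595, 0.3258701264858246), 6.095993995666504) 0.020310617546984825 437
depth ((0.4260634481906891, -0.259532630443573), (0.31066012382507324, 0.055252403020858765), 78.86618041992188) 0.02011099722668628 436
plunger 279 241.91756272401435 158.10035842293908 [ 0.62204535 -0.03428901  0.38510339] [ 0.43048178 -0.10209253  0.17444647] [0.68680773 0.00517727 1.41680819]
beam 1115 242.65291479820627 156.11928251121077 [ 0.65786926 -0.02186666  0.12912101] [ 0.63031864 -0.16387745  0.11503431] [0.68854322 0.12307572 0.14986923]
beam rect ((0.6596279144287109, -0.02089618146419525), (0.28783169388771057, 0.04887935519218445), 87.70458221435547)
knob 32 280.5 220.5 [ 0.44898668 -0.14736688  0.08297521] [ 0.4406453  -0.15584901  0.0781431 ] [ 0.45739237 -0.13898869  0.08828901]
base ((0.5871748328208923, -0.017873480916023254), (0.3398834466934204, 0.3517443537712097), 86.32032775878906)
carr ((0.6067010164260864, -0.045172035694122314), (0.26767510175704956, 0.3168649971485138), 82.4415054321289)
tray ((0.5191826224327087, 0.3393819034099579), (0.2908696234226227, 0.23328357934951782), 1.5066269636154175)
```

View pics/crop.png

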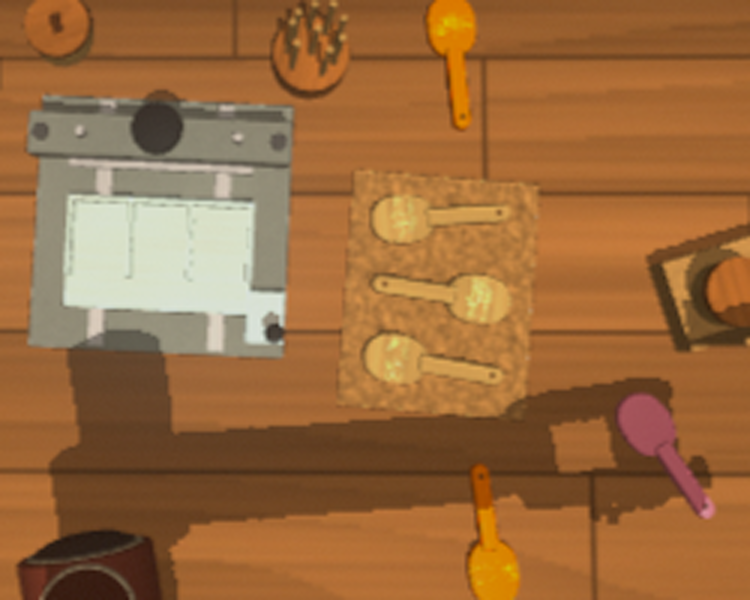

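Crop confirms it: the three pale mirrors on the mat match the description. The saturated orange pair and the pink one are the look-alikes, so I leave them alone. Next I'll refine the press pose from the black head, the knob and the bright carriage plate.

```bash
python3 - <<'E'
from h import *
f=np.load('pics/top0.npz'); im,d=f['im'],f['d']; g=cv2.cvtColor(im,cv2.COLOR_RGB2HSV)[:,:,2]
def blob(u0,u1,v0,v1,mk,z):
    m=np.zeros(g.shape,np.uint8); m[v0:v1,u0:u1]=mk[v0:v1,u0:u1]
    n,l,s,c=cv2.connectedComponentsWithStats(m); i=1+s[1:,4].argmax(); 
    return c[i],s[i],ray('top',*c[i],z),l==i
for nm,a,z in(('plunger',(228,256,138,168),.188),('knob',(272,290,210,228),.084)):
    for th in (50,70): c,s,p,_=blob(*a,(g<th).astype(np.uint8),z); print(nm,c,s,p)
c,s,p,m=blob(200,280,165,220,(g>205).astype(np.uint8),.034); v,u=np.nonzero(m)
Q=np.array([ray('top',a,b,.036)[:2] for a,b in zip(u,v)],np.float32); print('carr',s,cv2.minAreaRect(Q),cv2.boxPoints(cv2.minAreaRect(Q)))
# scene view of plunger top and knob
fs=np.load('pics/scene0.npz'); ims=fs['im']; cv2.imwrite('pics/sc.png',cv2.resize(ims[160:290,150:420][:,:,::-1],None,fx=2.9,fy=2.9,interpolation=cv2.INTER_CUBIC))
gs=cv2.cvtColor(ims,cv2.COLOR_RGB2HSV)[:,:,2]; g=gs
c,s,p,_=blob(255,285,210,235,(g<60).astype(np.uint8),.188); print(c,s,ray('scene',*c,.188))
c,s,p,_=blob(244,258,182,200,(g<60).astype(np.uint8),.084); print(c,s,ray('scene',*c,.078))
E
```

```text
Traceback (most recent call last):
ValueError: attempt to get argmax of an empty sequence
```

```bash
cat > q.py <<'E'
from h import *
f=np.load('pics/top0.npz'); im,d=f['im'],f['d']; g=cv2.cvtColor(im,cv2.COLOR_RGB2HSV)[:,:,2]
def blob(u0,u1,v0,v1,lo,z,n='top'):
    m=np.zeros(g.shape,np.uint8); s=g[v0:v1,u0:u1]; th=lo if lo>0 else int(s.min())+25
    m[v0:v1,u0:u1]=(s>th) if lo>0 else (s<th)
    k,l,st,c=cv2.connectedComponentsWithStats(m); i=1+st[1:,4].argmax()
    print(th,c[i],st[i],ray(n,*c[i],z)); return l==i
blob(228,256,138,168,0,.188); blob(272,290,210,228,0,.084)
m=blob(200,280,165,220,190,.034); v,u=np.nonzero(m)
Q=np.array([ray('top',a,b,.036)[:2] for a,b in zip(u,v)],np.float32); print('carr',cv2.minAreaRect(Q),cv2.boxPoints(cv2.minAreaRect(Q)))
ims=np.load('pics/scene0.npz')['im']
g=cv2.cvtColor(ims,cv2.COLOR_RGB2HSV)[:,:,2]
blob(255,285,210,235,0,.188,'scene'); blob(244,258,182,196,0,.08,'scene')
E
python3 q.py
```

```text
79 [241.87111111 151.95111111] [234 144  17  17 225] [ 0.66061889 -0.02312079  0.188     ]
90 [281.125      220.16666667] [279 218   6   5  24] [ 0.45008869 -0.14941541  0.084     ]
190 [243.35746421 195.34723926] [ 211  167   69   53 2445] [ 0.53650711 -0.01968629  0.034     ]
carr ((0.5451394319534302, -0.025263801217079163), (0.18180084228515625, 0.23647348582744598), 0.2643313407897949) [[ 0.45369446  0.09255232]
 [ 0.45478547 -0.14391865]
 [ 0.6365844  -0.14307992]
 [ 0.6354934   0.09339105]]
68 [269.00966184 222.50724638] [262 214  15  19 207] [ 0.6727308  -0.02334869  0.188     ]
71 [250.92857143 188.53571429] [249 186   5   7  28] [ 0.45437424 -0.14974558  0.08      ]
```

```bash
python3 - <<'E'
from h import *
f=np.load('pics/top0.npz'); im=f['im']; 
for u in (225,242,255): print(u,im[205:232,u].sum(1)//3)
print('far',im[138:180,232].sum(1)//3)
p=np.array([.6606,-.0231,0]); a=-.0385; R=cv2.Rodrigues(np.array([0,0,a]))[0]
for n,q in dict(base_near=(-.235,0,.016),plate_near=(-.198,0,.034),endrib=(-.074,0,.044),knob=(-.218,-.136,.084),beamnear=(-.024,0,.13),beamfar=(.024,-.05,.13),col=(0,0,.188)).items(): print(n,proj('top',p+R@np.array(q)),proj('scene',p+R@np.array(q)))
E
```

```text
225 [215 214 214 215 215 215 216 203 131 137 139 137 127 130 122  98  91  89
  88  88  85  82  72  71  70  69  71]
242 [215 216 216 216 216 216 216 212 182 138 141 140 139 139 140 139 136 117
  93  91  91  87  77  74  72  71  72]
255 [216 216 216 216 216 217 218 217 204 148 138 139 140 140 140 140 141 140
 142 141 142 142 132  99 108 105 105]
far [107 107 109 110 121 134 119  84  85  86 101 129 127 128 127 128 127 128
 128 129 131 131 131 119  78 117 188 176 129 134 132 134 135 135 136 127
  97 151 208 186 196 204]
base_near (np.float64(241.80144727360553), np.float64(227.2151278767458)) (np.float64(284.568518923306), np.float64(200.2823302728918))
plate_near (np.float64(241.97476110723818), np.float64(216.54029944950483)) (np.float64(282.5207064330969), np.float64(204.24063385346514))
endrib (np.float64(243.4668955827597), np.float64(180.71295843493198)) (np.float64(274.26986667353117), np.float64(226.99865513870938))
knob (np.float64(281.48126440083973), np.float64(223.9453852477991)) (np.float64(251.86359244846955), np.float64(184.80586801999937))
beamnear (np.float64(242.63368929204972), np.float64(162.5108493556518)) (np.float64(271.3738986482421), np.float64(224.1302605132127))
beamfar (np.float64(258.57601918334245), np.float64(148.59287337911846)) (np.float64(253.62586587884758), np.float64(231.38007795847682))
col (np.float64(241.86441116275495), np.float64(151.95708131612605)) (np.float64(269.96474147620376), np.float64(219.6693407579806))
```

The plunger axis is at (0.661, -0.023) with a yaw of about -2.2°, and the near edge of the base plate agrees. The knob and plate edge put the carriage about 12 mm in, so I'll draw it fully out first by the knob and look again.

```bash
cat >> h.py <<'E'
YAW=-.0385; PR=np.array([.6606,-.0231])
def W(x,y,z=0):
    c,s=np.cos(YAW),np.sin(YAW); return np.array([PR[0]+c*x-s*y,PR[1]+s*x+c*y,z])
def down(th):
    """tool down, tool x-axis along world angle th (jaws across it)"""
    c,s=np.cos(th),np.sin(th)
    return cv2.Rodrigues(np.array([[c,s,0],[s,-c,0],[0,0,-1.]]))[0].ravel()
def best(p,ths):
    """nearest orientation by joint 6 travel"""
    r=[(abs(np.array(q)-ctrl.observe()['joints']).max(),t) for t in ths if (q:=ctrl.ik(p,down(t))) is not None]
    return min(r)[1]
E
python3 - <<'E'
from h import *
k=np.array([.450,-.1495]); th=YAW+np.pi/2
p=np.array([*k,.2]); t=best(p,[th,th-np.pi]); print(t,ctrl.ik(p,down(t)))
ctrl.movep(p,down(t)); ctrl.move_l([*k,.062]); ctrl.grab(40); o=ctrl.observe(); print(o['opening'],o['t'],o['contact_force'])
d=W(-.04,0)-W(0,0); d[2]=0
f0=o['eef_pos'].copy(); print('stop',ctrl.move_l(f0+d,v=.04,guard=15)); o=ctrl.observe(); print(o['eef_pos']-f0,o['contact_force'],o['t'],o['eef_pos'],W(-.218,-.136))
ctrl.release(); ctrl.move_l(ctrl.observe()['eef_pos']+[0,0,.12])
p=ctrl.observe()['eef_pos']; ctrl.move_l([.40,-.35,.3],v=.3)
E
```

```text
1.5322963267948966 [-0.47787537 -0.29467581  1.99642486  0.          1.4398436  -0.43937537]
0.020894746289524087 3.6833 [-1.68365544 -0.19755323  2.26658095]
stop True
[-1.27057918e-02  6.01692901e-04  2.42573886e-05] [ 4.32182645 -0.28734236 -1.07522631] 4.2083 [ 0.43739899 -0.14898134  0.06239233] [ 0.43752684 -0.15060829  0.        ]
```

```bash
cat >> h.py <<'E'
G=.014
def look(save=None,box=(.25,.68,-.6,-.2),z=.02):
    im,d=cap('top',save); r,_=mirrors(im,*box,z); 
    for q in r: print('  mirror',np.round(q[0],4),round(np.degrees(q[1]),1),np.round(q[2:4],3),q[4])
    return r
def transfer(src,ths,dst,thd,zs,zd,hi=.2,F=70):
    """src/dst: mirror origin xy, heading; zs/zd: support heights"""
    c=[]
    for k in(0,np.pi,-np.pi):
        a=ctrl.ik([*src,hi],down(ths+k)); b=ctrl.ik([*dst,hi],down(thd+k))
        if a is not None and b is not None: c.append((abs(a[5])+abs(b[5]),k))
    k=min(c)[1]
    o=ctrl.observe()['eef_pos']
    ctrl.movep([*src,hi],down(ths+k)); ctrl.move_l([*src,zs+G],v=.2); ctrl.grab(F)
    o=ctrl.observe(); print(' grip',o['opening'],o['t']); 
    ctrl.move_l([*src,hi],v=.25); op=ctrl.observe()['opening']; print(' lifted',op)
    ctrl.movep([*dst,hi],down(thd+k)); print(' over',ctrl.observe()['opening'])
    ctrl.move_l([*dst,zd+G+.012],v=.2)
    g=ctrl.move_l([*dst,zd+G+.0005],v=.04,guard=10); o=ctrl.observe(); print(' down',g,o['eef_pos'],o['opening'],o['contact_force'])
    ctrl.release(); ctrl.move_l([*dst,hi],v=.25); print(' t',ctrl.observe()['t'])
def pocket(i,off=0): return W(-.175,(2-i)*.07+off)[:2]
E
python3 - <<'E'
from h import *
ctrl.movep([.42,.05,.25],down(YAW))
r=look('a.png'); r.sort(key=lambda q:-q[0][0])
q=r[0]; transfer(q[0],q[1],pocket(1,.001),YAW,.004,.034)
ctrl.move_l([.40,.12,.25],v=.3); look('b.png')
look('b2.png',box=(.38,.62,-.15,.15),z=.05)
E
```

```text
mirror [ 0.5872 -0.3558] 93.6 [0.162 0.055] 424
  mirror [ 0.498  -0.3352] -98.2 [0.162 0.057] 427
  mirror [ 0.4115 -0.3468] 80.6 [0.161 0.057] 432
 grip 0.01824384509234135 12.4583
 lifted 0.017846093411674813
 over 0.017890099054427535
 down False [0.48854427 0.05459557 0.04858532] 0.01775022966691103 [ 0.57246905 -0.16961477 -0.90646107]
 t 18.0083
  mirror [ 0.4982 -0.3337] -98.1 [0.165 0.056] 435
  mirror [ 0.4115 -0.3468] 80.7 [0.161 0.057] 435
  mirror [0.4853 0.053 ] -3.5 [0.162 0.051] 389
```

```bash
python3 -c "
import cv2; i=cv2.imread('pics/b2.png')[130:330,180:430]; cv2.imwrite('pics/b3.png',cv2.resize(i,None,fx=3,fy=3,interpolation=cv2.INTER_CUBIC))"
```

```text
(no output)
```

View pics/b3.png

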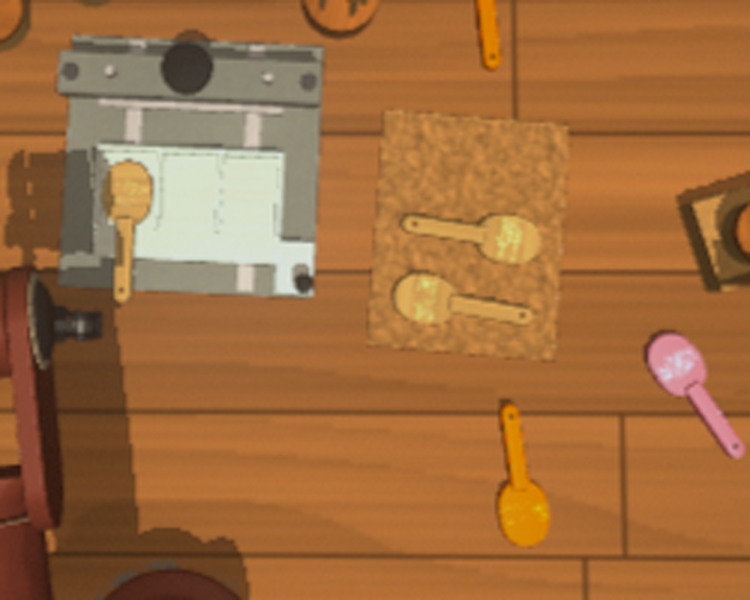

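The first mirror lies in pocket 1 (crop (128,195)), paddle towards the press. The other two are still on the mat at (470,235) and (455,300).

```bash
python3 - <<'E'
from h import *
ctrl.movep([.42,.05,.25],down(YAW))
for i in (2,3):
    r=look(); r.sort(key=lambda q:-q[0][0]); q=r[0]
    transfer(q[0],q[1],pocket(i,-.001 if i==3 else 0),YAW,.004,.034)
    if i==2: ctrl.move_l([.40,.05,.25],v=.3)
ctrl.movep([.35,.35,.25],down(YAW)); look('c.png',box=(.38,.62,-.17,.15),z=.05); print('mat:');look()
im,d=cap('top'); P=cloud('top',d)
for i in(1,2,3):
    for x in (-.225,-.175,-.14,-.12,-.095):
        u,v=proj('top',W(x,(2-i)*.07,.052)); print(i,x,np.round(np.median(P[int(v)-1:int(v)+2,int(u)-1:int(u)+2,2]),4),end='; ')
    print()
i=cv2.imread('pics/c.png')[130:255,180:305]; cv2.imwrite('pics/c3.png',cv2.resize(i,None,fx=4,fy=4,interpolation=cv2.INTER_CUBIC))
E
```

```text
mirror [ 0.4981 -0.3352] -98.2 [0.162 0.057] 430
  mirror [ 0.4114 -0.3468] 80.6 [0.161 0.057] 434
 grip 0.017954315730075707 22.6167
 lifted 0.018054830793215928
 over 0.018138657775596603
 down False [ 0.48583653 -0.01635167  0.04858683] 0.01774568224242067 [-0.31342656 -0.36044536  0.39723639]
 t 27.4083
  mirror [ 0.4113 -0.3467] 80.6 [0.161 0.057] 429
 grip 0.01788724855934931 31.1667
 lifted 0.018070844853621964
 over 0.018155588107977832
 down False [ 0.48309412 -0.0873455   0.04860215] 0.018375397169207223 [-0.4319808   0.36222009  0.05202843]
 t 36.4417
  mirror [0.4854 0.0555] -2.3 [0.162 0.057] 464
  mirror [ 0.4858 -0.0152] -1.9 [0.162 0.056] 466
  mirror [ 0.4824 -0.0868] -1.5 [0.162 0.056] 471
mat:
1 -0.225 0.0533; 1 -0.175 0.054; 1 -0.14 0.0518; 1 -0.12 0.0504; 1 -0.095 0.0483; 
2 -0.225 0.0515; 2 -0.175 0.0537; 2 -0.14 0.0478; 2 -0.12 0.0478; 2 -0.095 0.0507; 
3 -0.225 0.0531; 3 -0.175 0.0544; 3 -0.14 0.0492; 3 -0.12 0.0498; 3 -0.095 0.0491;
```

View pics/c3.png

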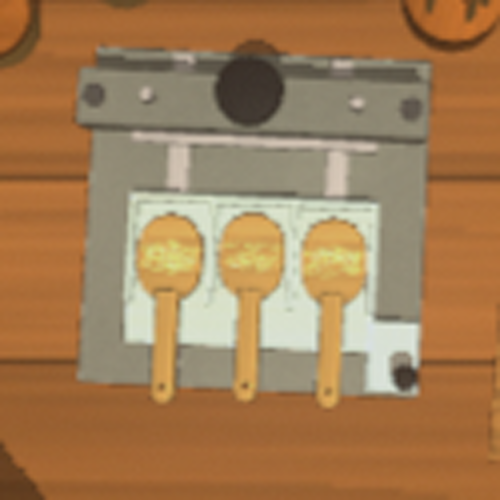

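All three mirrors lie flat in pockets 1 to 3 (crop x ≈ 168, 250, 335): handle tops at 0.054, paddles at about 0.050. Next I'll slide the carriage in.

```bash
python3 - <<'E'
from h import *
k=np.array([.4374,-.149]); th=YAW+np.pi/2
p=np.array([*k,.2]); t=best(p,[th,th-np.pi])
ctrl.movep(p,down(t)); ctrl.move_l([*k,.062]); ctrl.grab(60); o=ctrl.observe(); print(o['opening'],o['eef_pos'])
d=W(1,0)-W(0,0); d[2]=0
f0=o['eef_pos'].copy(); print('stop',ctrl.move_l(f0+d*.128,v=.06,guard=18)); o=ctrl.observe(); print((o['eef_pos']-f0)@d,o['contact_force'],o['opening'],o['t'])
im,dd=cap('top','d.png')
ctrl.release(); ctrl.move_l(ctrl.observe()['eef_pos']+[0,0,.15],v=.25)
ctrl.movep([.35,-.35,.25],down(t)); im,dd=cap('top','d.png')
i=im[130:255,180:305,::-1]; cv2.imwrite('pics/d3.png',cv2.resize(i,None,fx=4,fy=4,interpolation=cv2.INTER_CUBIC))
g=cv2.cvtColor(im,cv2.COLOR_RGB2HSV)[:,:,2]
u,v=map(int,proj('top',W(-.098,-.136,.084))); s=g[v-8:v+9,u-8:u+9]; m=(s<90).astype(np.uint8); vv,uu=np.nonzero(m); print('knob px',u,v,'seen',u-8+uu.mean(),v-8+vv.mean(),m.sum(), ray('top',u-8+uu.mean(),v-8+vv.mean(),.084),W(-.098,-.136))
E
```

```text
0.020419620287953803 [ 0.43752648 -0.14908675  0.06243221]
stop True
0.1198100224603936 [-1.77190462 -0.42525126  4.10282218] 0.01992334931332626 43.6333
knob px 282 188 seen 282.4230769230769 188.07692307692307 26 [ 0.55759454 -0.15371038  0.084     ] [ 0.55743791 -0.15522715  0.        ]
```

View pics/d3.png

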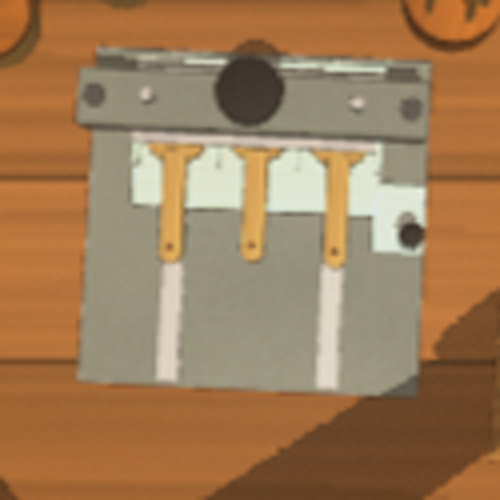

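The carriage is at its inner stop: 119.8 mm of travel, and the knob is where predicted. Now the plunger.

```bash
python3 - <<'E'
from h import *
c=PR; t=best([*c,.26],[YAW+k for k in(0,np.pi/2,-np.pi/2,np.pi)])
ctrl.grab(40); ctrl.movep([*c,.26],down(t)); ctrl.move_l([*c,.203],v=.15)
o=ctrl.observe(); b=o['contact_force'][2]; print(o['eef_pos'],b,o['opening'])
g=ctrl.move_l([*c,.190],v=.03,guard=3); o=ctrl.observe(); print('touch',g,o['eef_pos'][2],o['contact_force'][2]-b)
z=.1775
g=ctrl.move_l([*c,z],v=.03); o=ctrl.observe(); print('near',g,o['eef_pos'][2],o['contact_force'][2]-b)
while z>.170:
    z-=.001; g=ctrl.move_l([*c,z],v=.01); o=ctrl.observe(); f=o['contact_force'][2]-b; print(z,o['eef_pos'][2],f)
    if f>22: break
ctrl.hold(1.3); o=ctrl.observe(); print('held',o['eef_pos'][2],o['contact_force']-[0,0,b],o['t'])
im,d=cap('top','e.png'); cap('scene','es.png')
E
```

```text
[ 0.66053838 -0.02365202  0.20312868] -0.471134508762428 7.012301382821257e-05
touch True 0.19395767697410257 5.908529405887
near False 0.18078216082923068 9.693336132517773
0.1765 0.17986617006601424 11.034583677496641
0.1755 0.17894903271802734 10.250103986537383
0.1745 0.17807087494171597 11.860813894029112
0.1735 0.1770825781366608 12.000914533221737
0.1725 0.1761712007397453 10.395480512445635
0.17149999999999999 0.17599965317319757 14.6314813119556
0.17049999999999998 0.17599724800247438 17.401519448224636
0.16949999999999998 0.1759882840303957 21.160755397437445
held 0.175976971321711 [-10.10267494   0.25229495  19.45385665] 53.5417
```

It reached the stop: z has stayed at 0.1760, exactly 20 mm down, as the force rose to about 20 N, and I held it for over 1.3 s. Now I'll let it up and draw the carriage out.

```bash
python3 - <<'E'
from h import *
p=ctrl.observe()['eef_pos']; ctrl.move_l([*p[:2],.205],v=.06); ctrl.move_l([*p[:2],.26],v=.2)
k=np.array([.5573,-.154]); th=YAW+np.pi/2; q=np.array([*k,.23]); t=best(q,[th,th-np.pi])
ctrl.release(); ctrl.movep(q,down(t)); ctrl.move_l([*k,.062],v=.2); ctrl.grab(60); o=ctrl.observe(); print(o['opening'],o['eef_pos'])
d=W(1,0)-W(0,0); d[2]=0
f0=o['eef_pos'].copy(); print('stop',ctrl.move_l(f0-d*.128,v=.06,guard=18)); o=ctrl.observe(); print((o['eef_pos']-f0)@d,o['contact_force'],o['opening'],o['t'],o['eef_pos'])
ctrl.release(); ctrl.move_l(ctrl.observe()['eef_pos']+[0,0,.15],v=.25)
ctrl.movep([.35,-.35,.25],down(t)); r=look('f.png',box=(.36,.62,-.17,.15),z=.05)
im=cv2.imread('pics/f.png')[120:255,95:310]; cv2.imwrite('pics/f3.png',cv2.resize(im,None,fx=3.4,fy=3.4,interpolation=cv2.INTER_CUBIC))
a,b=cap('top'); g=cv2.cvtColor(a,cv2.COLOR_RGB2HSV)[:,:,2]
u,v=map(int,proj('top',W(-.218,-.136,.084))); s=g[v-6:v+7,u-6:u+7]; vv,uu=np.nonzero(s<90); print('knob',ray('top',u-6+uu.mean(),v-6+vv.mean(),.084),W(-.218,-.136))
P=cloud('top',b); H=P[:,:,2]; T=np.zeros(H.shape,bool);T[150:250,100:185]=1
TT=T&(H>.024)&(H<.04); print('tray',cv2.minAreaRect(P[TT][:,:2].astype(np.float32)))
E
```

```text
0.020424776165205914 [ 0.55729728 -0.15418329  0.06305983]
stop True
-0.12003265621984475 [ 3.65235338  0.58976576 -0.28548316] 0.020159308080081904 60.2083 [ 0.43738638 -0.14871127  0.06308437]
  mirror [0.4854 0.0554] -2.2 [0.162 0.056] 464
  mirror [ 0.4857 -0.0167] -0.1 [0.162 0.07 ] 479
  mirror [ 0.4824 -0.0871] -1.3 [0.162 0.056] 473
knob [ 0.43684881 -0.14974619  0.084     ] [ 0.43752684 -0.15060829  0.        ]
tray ((0.5188421010971069, 0.33907079696655273), (0.2913680672645569, 0.2333347052335739), 0.8652213215827942)
```

View pics/f3.png

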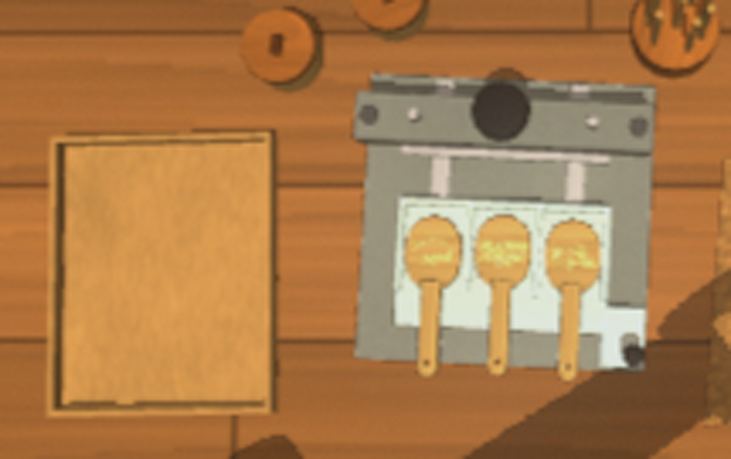

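The plunger is up and the carriage is fully out, with all three mirrors still flat in their pockets (crop x ≈ 433, 502, 572). The tray is empty, with crop corners at about (50,135) and (272,410). Now the unloading, one mirror first and then a check.

```bash
cat >> h.py <<'E'
TR=np.array([.519,.339]); TY=.02
def slot(i):
    c,s=np.cos(TY),np.sin(TY); a=(.076,0,-.076)[i-1]; b=-.0115; return TR+[c*a-s*b,s*a+c*b]
def unload(i):
    r=look(box=(.36,.62,-.17,.15),z=.05); q=min(r,key=lambda q:np.hypot(*(q[0]-pocket(i))))
    assert np.hypot(*(q[0]-pocket(i)))<.012,(q,pocket(i))
    transfer(q[0],YAW if abs(q[1]-YAW)<.06 else q[1],slot(i),np.pi/2+TY,.034,.006)
E
python3 - <<'E'
from h import *
unload(1)
ctrl.movep([.35,-.35,.25],down(YAW+np.pi/2)); im,d=cap('top','g.png')
i=im[120:255,95:310,::-1]; cv2.imwrite('pics/g3.png',cv2.resize(i,None,fx=3.4,fy=3.4,interpolation=cv2.INTER_CUBIC))
E
```

```text
mirror [0.4853 0.0554] -2.3 [0.162 0.057] 465
  mirror [ 0.4857 -0.0166] -0.3 [0.162 0.07 ] 478
  mirror [ 0.4824 -0.087 ] -1.3 [0.162 0.056] 476
 grip 0.018119541436235332 65.7583
 lifted 0.017985661294222615
 over 0.01810850163424546
 down False [0.59546787 0.32917592 0.02071189] 0.018073173176265667 [ 0.6114202  -0.08731677  0.21784176]
 t 70.6
```

View pics/g3.png

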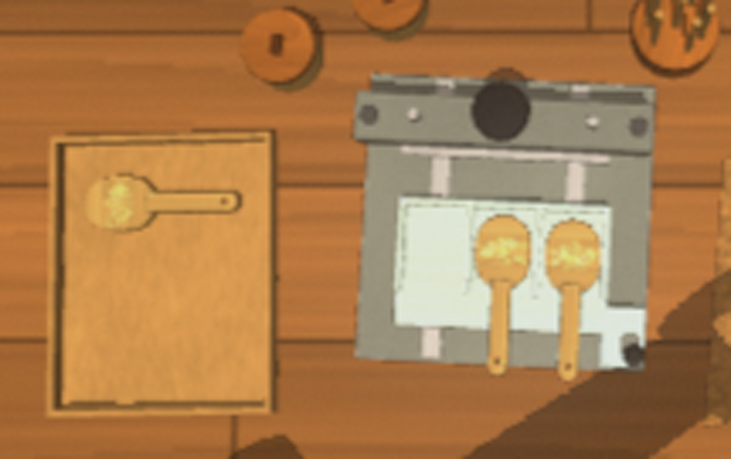

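The first mirror lies flat and well inside the tray at (160,200). The other two are undisturbed.

```bash
python3 - <<'E'
from h import *
unload(2)
ctrl.movep([.40,-.25,.25],down(YAW+np.pi/2))
unload(3)
ctrl.movep([.35,-.35,.25],down(YAW+np.pi/2)); im,d=cap('top','k.png')
i=im[100:255,95:310,::-1]; cv2.imwrite('pics/k3.png',cv2.resize(i,None,fx=3.4,fy=3.4,interpolation=cv2.INTER_CUBIC))
H=cloud('top',d)[:,:,2]
for s in(1,2,3):
    for x in(-.05,0,.04,.055,.075):
        o=slot(s)+x*np.array([-np.sin(TY),np.cos(TY)]); u,v=map(round,proj('top',[*o,.025])); print(s,x,np.round(np.median(H[v-1:v+2,u-1:u+2]),4),end='; ')
    print()
E
```

```text
mirror [ 0.4856 -0.0162] -0.7 [0.162 0.061] 479
  mirror [ 0.4808 -0.0869] -1.3 [0.165 0.056] 477
 grip 0.017923658075009164 76.7833
 lifted 0.01833300055419222
 over 0.018115703199372137
 down False [0.51949409 0.32767836 0.02070961] 0.01814325782045811 [0.66723932 0.38569838 0.00896411]
 t 81.7917
  mirror [ 0.496  -0.0863] -3.0 [0.135 0.056] 401Traceback (most recent call last):
  File "<stdin>", line 4, in <module>
  File "h.py", line 73, in unload
    assert np.hypot(*(q[0]-pocket(i)))<.012,(q,pocket(i))
           ^^^^^^^^^^^^^^^^^^^^^^^^^^^^^^^^
AssertionError: ((array([ 0.49599008, -0.08626482]), np.float64(-0.051850562764812376), np.float64(0.13488195992124385), np.float64(0.05649636894138871), np.int32(401)), array([ 0.48303535, -0.08631229]))
```

The measured length is only 0.135 because the arm hides the handle from this pose, so I'll look again from the clear one.

```bash
python3 - <<'E'
from h import *
ctrl.movep([.35,-.35,.25],down(YAW+np.pi/2))
unload(3)
ctrl.movep([.35,-.35,.25],down(YAW+np.pi/2)); im,d=cap('top','k.png')
i=im[100:255,95:310,::-1]; cv2.imwrite('pics/k3.png',cv2.resize(i,None,fx=3.4,fy=3.4,interpolation=cv2.INTER_CUBIC))
H=cloud('top',d)[:,:,2]
for s in(1,2,3):
    for x in(-.05,0,.04,.055,.075):
        o=slot(s)+x*np.array([-np.sin(TY),np.cos(TY)]); u,v=map(round,proj('top',[*o,.025])); print(s,x,np.round(np.median(H[v-1:v+2,u-1:u+2]),4),end='; ')
    print()
E
```

```text
mirror [ 0.4609 -0.0555] -29.5 [0.212 0.143] 649Traceback (most recent call last):
  File "<stdin>", line 3, in <module>
  File "h.py", line 73, in unload
    assert np.hypot(*(q[0]-pocket(i)))<.012,(q,pocket(i))
           ^^^^^^^^^^^^^^^^^^^^^^^^^^^^^^^^
AssertionError: ((array([ 0.4609286 , -0.05554345]), np.float64(-0.5148743770190048), np.float64(0.21223783114985018), np.float64(0.1430932810085288), np.int32(649)), array([ 0.48303535, -0.08631229]))
```

```bash
python3 - <<'E'
from h import *
im,d=cap('top','k0.png'); print(ctrl.observe()['t'])
i=im[110:260,95:345,::-1]; cv2.imwrite('pics/k3.png',cv2.resize(i,None,fx=3.2,fy=3.2,interpolation=cv2.INTER_CUBIC))
E
```

```text
84.5917
```

View pics/k3.png

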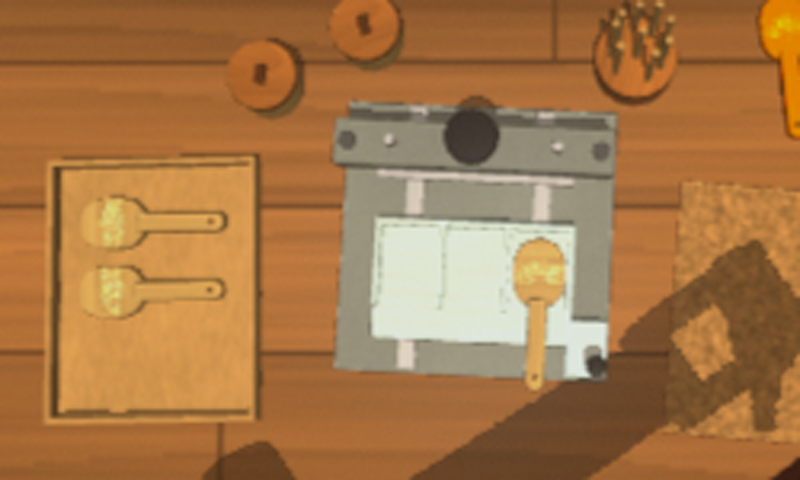

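Mirror 3 is unmoved in pocket 3 at (540,310); the colour mask had merged with bright table wood below the handle. I'll use its earlier clean measurement of (0.4824, -0.087).

```bash
python3 - <<'E'
from h import *
transfer(np.array([.4824,-.087]),-.03,slot(3),np.pi/2+TY,.034,.006)
ctrl.movep([.35,-.35,.25],down(YAW+np.pi/2)); im,d=cap('top','l.png')
i=im[110:260,95:345,::-1]; cv2.imwrite('pics/l3.png',cv2.resize(i,None,fx=3.2,fy=3.2,interpolation=cv2.INTER_CUBIC))
H=cloud('top',d)[:,:,2]
for s in(1,2,3):
    for x in(-.05,0,.04,.055,.075):
        o=slot(s)+x*np.array([-np.sin(TY),np.cos(TY)]); u,v=map(round,proj('top',[*o,.025])); print(s,x,np.round(np.median(H[v-1:v+2,u-1:u+2]),4),end='; ')
    print()
E
```

```text
grip 0.018176550843134427 87.9917
 lifted 0.01846234183860023
 over 0.018547941122114362
 down False [0.44355119 0.32617644 0.02072229] 0.018028185345819223 [-0.28240563 -0.30022884 -0.27483017]
 t 93.2333
1 -0.05 0.0238; 1 0 0.0263; 1 0.04 0.0214; 1 0.055 0.0212; 1 0.075 0.0195; 
2 -0.05 0.0241; 2 0 0.025; 2 0.04 0.0223; 2 0.055 0.0215; 2 0.075 0.0211; 
3 -0.05 0.0252; 3 0 0.0237; 3 0.04 0.0207; 3 0.055 0.0222; 3 0.075 0.0177;
```

View pics/l3.png

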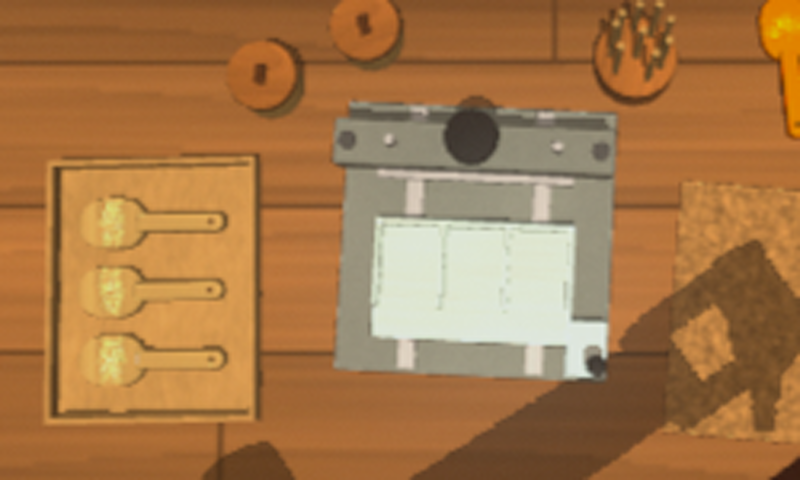

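All three mirrors lie flat and side by side in the tray (y ≈ 222, 291, 359), the carriage is out, and the boxes and pencils are where they were.

```bash
python3 -c "
from h import *
print(ctrl.observe()['contact_force'],ctrl.observe()['t']); print(ctrl.hand_in())"
```

```text
[-0.49596394 -0.78851801  0.127945  ] 95.7167
the job is handed in; nothing more can be done
None
```

The job is done and handed in at about 96 s, well inside the 210 s limit.

- **Loading:** The carriage started about 12 mm in, so I drew it to its outer stop first. I then laid the three light-wood mirrors from the mat in pockets 1 to 3. The camera showed them flat, paddles towards the press.
- **Pressing:** I slid the carriage to its inner stop (119.8 mm of travel) and pushed the plunger to its stop. It went 20 mm down and I held it there with about 20 N for 1.3 s. I then let it up and drew the carriage fully out (120.0 mm).
- **Tray:** The last picture shows all three mirrors lying separately inside the tray. Their measured tops were about 0.021 m at the paddles and 0.025 m at the handles, which fits lying flat. The same picture shows the boxes and pencil stand in place and the carriage still out.

**Checks that failed:** Two position checks on the third mirror, still in its pocket, gave bad readings. I put one down to the arm hiding the handle and the other to the colour mask running into the table wood. A picture showed it unmoved, so I used its earlier clean measurement, and it was placed correctly. I saw no knocked mirror and no slackened grip.

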